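# Uncap the scanner and hover the microscope head over its balls

## Robot

A 6-joint arm with a two-finger parallel gripper is mounted at the origin on the work surface. World frame = base frame: x ahead of the robot, y to its left, z up, the work surface at z = 0. Lengths are in m, angles in degrees, forces in N, time in s.
With the tool pointing down it reaches from about 0.35 to 0.875 m from the base axis. Payload 4.2 kg.
Tool frame: the origin (TCP) lies on the centre line of the jaws, within the pads' length; the fingertips stand 8 mm ahead of it and the grasp point (between the pads) lies 11 mm behind it; z points along the fingers, y is the line along which they close (so a half turn about z gives the same grasp; the last joint's range is limited). The gripper opens to 87 mm and grips with 3 to 60 N. Pads are 19 mm wide; open, the fingers measure 117 mm over their backs; the gripper's body (75 mm by 190 mm) begins 51 mm behind the grasp point.
Start: joints at [-59.439, 22.042, 0.453, 0, -68.411, -14.817], TCP at [0.17, -0.602, 0.231] pointing down, gripper open.
Joint ranges: [-179.83, 179.83], [-69.29, 118.12], [-61.27, 80.66], [-181.25, 117.63], [-171.15, -9.14], [-177.46, 177.46]. Speed limits (degrees/s): [159.86, 159.86, 180, 180, 180, 180].

## Interface

Orientations are given as a 3x3 rotation matrix whose columns are the frame's x, y, z axes.
In Python, from cell import manip gives the robot as it stands.
- The arm moves only by the tool arm_command, never from a script. Its argument "rows" is a list of rows, each an object with "slide": the shift along the tool's x, y, z as a fraction of full scale, a list of three; "rotation": the turn, a rotation vector about the tool's x, y, z as a fraction of full scale, a list of three. A call has 1 to 8 rows; each row shifts and turns the commanded pose from where the row before left it, along the tool's axes as they then stand; what a row does not reach is not made up. Full scale, the value 1, is 0.02 m for a shift and 0.08 rad for a turn. A row lasts 1/12 s, in which the tool goes at most 41.7 mm and 7.16 degrees, less where a joint would pass 70% of its speed; a pose out of reach is approached as far as the arm can. A call with a number of a shift or a turn outside -1 to 1 is refused whole. A call with a gripper value outside its range is refused whole. "jaw" is the closure, from -1 (fully open) to 1 (shut), set as the call begins (left out, the last holds). The fingers move at their own pace and stop on an object; the grip force is fixed at half the most. Time passes only in rows, so rows that do not move let the fingers close. It gives the time, the measured TCP pose, the force, the opening and the grip force at its end, in the units of the state.
- manip.read_state(): the state, without advancing time (a new reading comes with each control period).
- manip.snapshot(name): name is "scene" or "top" or "wrist"; returns the picture (384x512x3 uint8, blue, green, red); there is no depth.
- manip.camera_model(name): a dict with "intrinsics" (3x3 intrinsics, pixels), "extrinsics" (4x4, takes a point from camera to world coordinates); the wrist camera has in their place "tool_from_camera" (4x4, takes a point from camera to tool coordinates, whose origin is the TCP and whose axes are the flange's). Camera axes: x right, y down, z forward; pixel columns grow to the right and rows downward; lengths in m; the calibration is good to about 2 mm. A picture is of the moment at which its call begins: read the wrist's pose just before it. camera_model takes no time and is no camera call.
- manip.sign_off(): hands the job in; it is judged then, once.
The state is a dict: "time": time; "qpos": joint angles; "qvel": joint speeds; "tau": joint torques, N m; "tool_pos": TCP position; "tcp_rot": TCP orientation; "force": force on the tool from outside, world axes, zero at the start; "torque": the same for the moment, N m; "grip_width": finger opening in m; "gripper_force": force on a finger pad.
Only numpy, scipy, OpenCV 4.12 (cv2) and the standard library are available. Lean on these libraries where they do the work, as an engineer would, in place of code of your own. Each camera call takes 0.05 s, during which the arm holds its last target. There are 200 camera calls.

## Task

Get the microscope ready for a clearance check: lift the blue dust cap off the scanner and set it down upright on the green pad. Then lift the white microscope head off its parking stand, carry it upright over everything in between, and hold it still and level just above the scanner, its front the same way as the display, each of its three sockets straight over its own steel ball with roughly 8 mm of daylight and never touching the microscope. Finish still holding the head there, do not lower it or let go, and leave the bottle, probe box and puck tin where they stand.

Things in the scene. Friction and masses are not known exactly. Their poses are not given: they have to be found in the camera images.
- afm: Microscope, fixed. Origin: centre of underside; +x: front (green display), roughly away from the robot. Dark foot 180 x 180, 40 high, micrometers to 98 from axis, z<56; silver round base unit 129 across, top z=115; on it the scanner, a steel collar 60 across, top z=140, with three balls. Four black spring posts, 9 thick, x=+-18, y=+-50, top z=148. May trade sides with the stand.
- ball_front (a point): Top of the front steel ball (8 mm across) on the scanner collar, in the microscope's frame at x = 22, y = 0, z = 146.5 mm.
- ball_left (a point): Top of the rear left ball, in the microscope's frame at x = -18, y = 16, z = 146.5 mm.
- ball_right (a point): Top of the rear right ball, in the microscope's frame at x = -18, y = -16, z = 146.5 mm.
- cap: Blue plastic dust cap, 60 g, open below, 72 mm across, 34 high, with a round knob on top to grip, 22 across, z = 34 to 60 mm. Origin: centre of its lower rim; z up. Starts over the collar, rim on the base unit's top (z = 115 of the microscope), 3 mm play round the collar: lift straight up 40 mm before going sideways.
- pad: Green square pad, 130 x 130 x 4 mm, fixed to the table. Origin: centre of its underside; the cap stands on its top, 4 mm up.
- stand: Parking stand (fixed): black plate 120 x 100 x 10 mm with three upright steel pins 8 mm thick, round tops at z = 39 mm, laid out like the balls. Origin: centre of its underside; +x is the front.
- head: Microscope head, 0.26 to 0.44 kg: white block 50 (x) x 46 (y) mm, top z=75, on a steel sole 64 x 56 x 10. Origin: centre of the sole's underside; +x: front (window, yellow bar); two knobs 14 high on its rear top, connector behind. Grip from above along its y, at z=30 to 72, x=0. Starts on the stand's pins, 4 mm inside its sockets, facing like the stand, origin 35 above the stand's.
- socket_front (a point): Centre of the mouth of the front socket (15 mm wide, 4 mm deep) in the sole's underside, in the head's frame at x = 22, y = 0, z = 0 mm. Belongs over ball_front.
- socket_left (a point): Mouth of the rear left socket, in the head's frame at x = -18, y = 16, z = 0 mm. Belongs over ball_left.
- socket_right (a point): Mouth of the rear right socket, in the head's frame at x = -18, y = -16, z = 0 mm. Belongs over ball_right.
- bottle: Small amber bottle with black cap, 40 mm across, 90 mm high, standing loose between the stand and the microscope. Origin: centre of its foot. Leave it.
- probe_box: Black and clear probe box, 75 x 60 x 22 mm, loose on the table. Origin: centre of its underside. Leave it.
- puck_tin: Round tin of sample pucks, 58 mm across, 16 mm high, loose on the table. Origin: centre of its underside. Leave it.
There are look-alikes about, which are no part of the job. There is more than one size of the head; the one meant has the size given above.

How it is judged (in metres and radians):
On the way:
1. the dust cap stands upright on the green pad, let go and at rest (x of cap in the frame of pad between -0.045 and 0.045 m and y of cap in the frame of pad between -0.045 and 0.045 m and z of cap in the frame of pad below 0.008 m and angle between cap's own z axis and vertical below 0.1 rad and contact force between the fingers and cap below 0.05 N and linear speed of cap below 0.02 m/s), for 0.2 s.
At the end, for the whole second after the job is handed in: Cap upright (6 degrees) on the pad, centre within 45 mm of the pad's along both sides. Fingers hold the head still, level within 6 degrees, each socket within 6 mm sideways of its own ball and 2.5 to 15 mm above its top; the head touches neither microscope nor cap (x of cap in the frame of pad between -0.045 and 0.045 m and y of cap in the frame of pad between -0.045 and 0.045 m and z of cap in the frame of pad below 0.008 m and angle between each of cap, head's own z axis and vertical below 0.1 rad and horizontal distance between socket_front and ball_front below 0.006 m and z of socket_front in the frame of ball_front between 0.0025 and 0.015 m and horizontal distance between socket_left and ball_left below 0.006 m and z of socket_left in the frame of ball_left between 0.0025 and 0.015 m and horizontal distance between socket_right and ball_right below 0.006 m and z of socket_right in the frame of ball_right between 0.0025 and 0.015 m and contact force between the fingers and head above 1 N and contact force between head and afm below 0.05 N and contact force between head and cap below 0.05 N and linear speed of head below 0.02 m/s); the arm keeps its last pose, push and grip.
It fails at once if the head touches the microscope (contact force between head and afm above 0.5 N).
It fails at once if the head is tilted more than 29 degrees (angle between head's own z axis and vertical above 0.5 rad).
It fails at once if the bottle is moved by more than 20 mm (distance of bottle from where it was at the start of the episode above 0.02 m).
It fails at once if the probe box is moved by more than 20 mm (distance of probe_box from where it was at the start of the episode above 0.02 m).
It fails at once if the puck tin is moved by more than 20 mm (distance of puck_tin from where it was at the start of the episode above 0.02 m).
It also fails if it takes over 67 s, if anything falls off the work surface, if the arm or the gripper's body presses on something with over 40 N, if the wrist force passes 120 N, or if a joint passes its speed limit or range.

## Working session

There is one attempt and no reset: what is moved stays moved. The work goes in short steps, Python scripts to look and compute and a tool call to move; the robot and the scene stay as the last step left them, time stands still between calls to the robot, and variables do not carry over. Pictures are saved under pics/ and viewed, at most 10 in all, crops included, and the job is handed in when it is done.

Besides the shell and the picture viewer there is one more tool, called after "Request:" in YAML: its name, and indented under it one key for each argument. arm_command: Moves the arm, as the interface text tells. Its arguments: {"type":"object","properties":{"rows":{"type":"array","items":{"type":"object","properties":{"slide":{"type":"array","items":{"type":"number","minimum":-1,"maximum":1}},"rotation":{"type":"array","items":{"type":"number","minimum":-1,"maximum":1}}}}},"jaw":{"type":"number"}},"required":["rows"]}

```bash
mkdir -p pics; ls
python3 - <<'E'
from cell import manip
import cv2,numpy as np
np.set_printoptions(precision=4,suppress=True)
s=manip.read_state();print(s)
for n in("scene","top","wrist"):
    cv2.imwrite(f"pics/{n}0.png",manip.snapshot(n)); print(n,manip.camera_model(n))
a=cv2.imread("pics/scene0.png");b=cv2.imread("pics/top0.png")
E
```

```text
pics
{'time': 0.0, 'qpos': array([-59.4386,  22.0902,   0.3799,  -0.0281, -68.4126, -14.8152]), 'qvel': array([-0.0631, -0.0449,  0.0142,  0.0282, -0.0471,  0.1081]), 'tau': array([ -0.0003, -39.0664,  18.7413,   4.2198,   0.0112,  -0.0002]), 'tool_pos': array([ 0.1694, -0.601 ,  0.2295]), 'tcp_rot': array([[-0.9625, -0.2712, -0.0007],
       [-0.2712,  0.9625,  0.0021],
       [ 0.0001,  0.0022, -1.    ]]), 'force': array([ 0.2728, -0.3936, -0.2601]), 'torque': array([ 0.0653, -0.0124,  0.0367]), 'gripper_force': 0.0, 'grip_width': 0.08715803605376841}
scene {'intrinsics': array([[442.8176,   0.    , 249.9422],
       [  0.    , 442.8176, 189.3458],
       [  0.    ,   0.    ,   1.    ]]), 'extrinsics': array([[ 0.036 ,  0.8476, -0.5295,  1.1847],
       [ 0.9993, -0.035 ,  0.012 ,  0.054 ],
       [-0.0083, -0.5296, -0.8482,  1.1101],
       [ 0.    ,  0.    ,  0.    ,  1.    ]])}
top {'intrinsics': array([[426.0387,   0.    , 254.3188],
       [  0.    , 426.0387, 183.1207],
       [  0.    ,   0.    ,   1.    ]]), 'extrinsics': array([[-0.0113, -0.9918,  0.1277,  0.3899],
       [-0.9999,  0.0119,  0.0037,  0.0795],
       [-0.0052, -0.1276, -0.9918,  1.3889],
       [ 0.    ,  0.    ,  0.    ,  1.    ]])}
wrist {'intrinsics': array([[326.5938,   0.    , 253.7093],
       [  0.    , 326.5938, 190.5408],
       [  0.    ,   0.    ,   1.    ]]), 'tool_from_camera': array([[ 0.0003, -0.955 , -0.2965,  0.0809],
       [ 1.    ,  0.0003, -0.0002,  0.0004],
       [ 0.0003, -0.2965,  0.955 , -0.1532],
       [ 0.    ,  0.    ,  0.    ,  1.    ]])}
```

View pics/scene0.png

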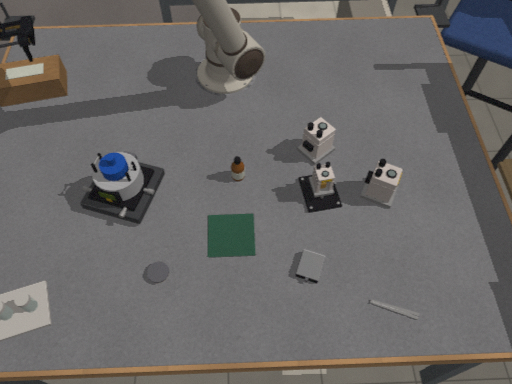

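View pics/top0.png

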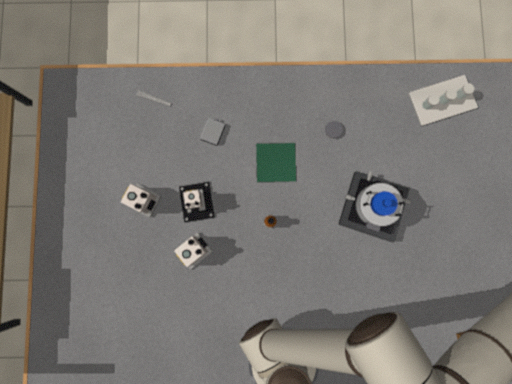

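Scene: three white heads: (318,138), (323,180), on the black stand, and (383,180). The microscope with blue cap is at (118,180), the pad at (231,235), and the bottle at (238,168). In the top view the stand is at (197,201), the microscope at (378,205) and the pad at (276,162). I'll confirm the head in an enlarged crop and measure the first positions.

```bash
cat > h.py <<'E'
import cv2,numpy as np
from cell import manip
np.set_printoptions(precision=4,suppress=True)
def cam(n,st=None):
    m=manip.camera_model(n);K=m["intrinsics"]
    if n!="wrist": return K,m["extrinsics"]
    T=np.eye(4);T[:3,:3]=st["tcp_rot"];T[:3,3]=st["tool_pos"]
    return K,T@m["tool_from_camera"]
def plane(c,uv,z):
    K,T=c;uv=np.atleast_2d(uv).astype(float)
    d=np.c_[uv,np.ones(len(uv))]@np.linalg.inv(K).T@T[:3,:3].T
    return T[:3,3]+d*((z-T[2,3])/d[:,2])[:,None]
def proj(c,P):
    K,T=c;q=(np.atleast_2d(P)-T[:3,3])@T[:3,:3]@K.T
    return q[:,:2]/q[:,2:]
def blob(m,box=None):
    m=m.astype(np.uint8)*255
    if box: 
        k=np.zeros_like(m);x0,y0,x1,y1=box;k[y0:y1,x0:x1]=255;m&=k
    return max(cv2.findContours(m,cv2.RETR_EXTERNAL,cv2.CHAIN_APPROX_NONE)[0],key=cv2.contourArea)
def mid(c): M=cv2.moments(c);return np.array([M["m10"],M["m01"]])/M["m00"]
E
python3 - <<'E'
from h import *
a=cv2.imread("pics/scene0.png");b=cv2.imread("pics/top0.png")
A=cv2.resize(a[110:230,280:420],None,fx=2.8,fy=2.8,interpolation=3);B=cv2.resize(b[170:290,110:250],None,fx=2.8,fy=2.8,interpolation=3)
C=cv2.resize(a[135:225,65:170],None,fx=2.9,fy=2.9,interpolation=3);D=cv2.resize(b[165:250,330:440],None,fx=2.9,fy=2.9,interpolation=3)
o=np.zeros((600,800,3),np.uint8)
for i,x,y in((A,0,0),(B,400,0),(C,0,337),(D,400,337)):
    hh=min(i.shape[0],600-y);o[y:y+hh,x:x+i.shape[1]]=i[:hh]
cv2.imwrite("pics/crop.png",o)
for n,im in(("scene",a),("top",b)):
    c=cam(n);h,s,v=cv2.split(cv2.cvtColor(im,cv2.COLOR_BGR2HSV))
    g=blob((h>60)&(h<90)&(s>90)); print(n,"pad",mid(g),plane(c,mid(g),.004),cv2.minAreaRect(g))
    q=blob((h>105)&(h<125)&(s>180)&(v>90)); print("cap",mid(q),plane(c,mid(q),.155),cv2.minAreaRect(q))
c=cam("top")
print("stand rough",plane(c,[197,201],.01),"head",plane(c,[193,200],.11),"afm",plane(c,[376,207],.04),"bottle",plane(c,[270,221],.09),"tin",plane(c,[335,130],.016),"box",plane(c,[213,131],.022))
E
```

```text
scene pad [230.6462 234.9164] [[0.6406 0.011  0.004 ]] ((230.35745239257812, 234.79396057128906), (40.96971130371094, 46.235050201416016), 87.79740142822266)
cap [113.4003 164.6949] [[ 0.4969 -0.2902  0.155 ]] ((113.20001220703125, 165.90000915527344), (25.93838882446289, 25.491174697875977), 63.43495178222656)
top pad [275.7633 162.0082] [[0.6375 0.0131 0.004 ]] ((276.0, 162.0), (36.0, 38.0), 90.0)
cap [383.5669 203.1334] [[ 0.4858 -0.2899  0.155 ]] ((383.5, 203.0), (22.0, 23.0), 90.0)
stand rough [[0.5111 0.2714 0.01  ]] head [[0.5055 0.2695 0.11  ]] afm [[ 0.4827 -0.2998  0.04  ]] bottle [[0.4405 0.0379 0.09  ]] tin [[ 0.7401 -0.1836  0.016 ]] box [[0.7403 0.2184 0.022 ]]
```

View pics/crop.png

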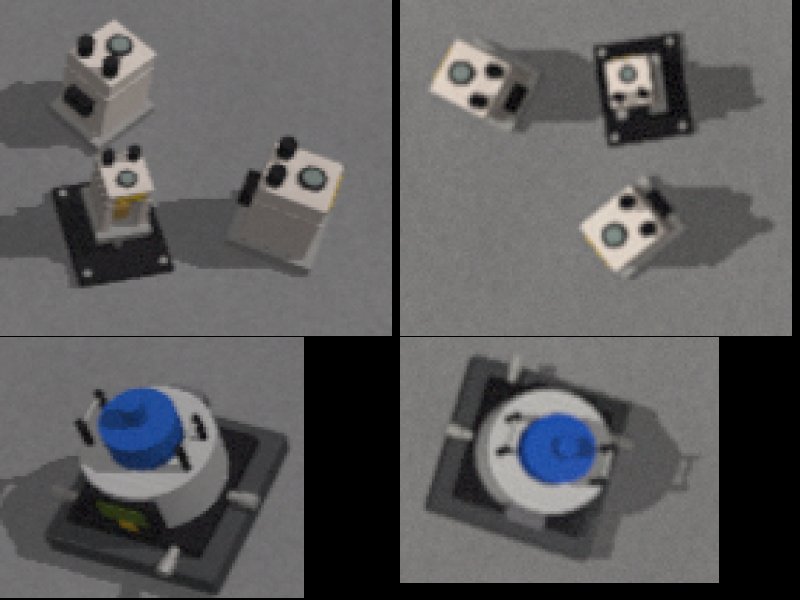

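The meant head is on the stand, scene (323,180), top (193,200). Its top is about 46 mm wide and its sole sits on pins. The heads at (318,138) and (383,180) are clearly bigger and stand on the table. The window and yellow bar face world +x. The display, scene (108,196), puts the microscope at a yaw of about -18°, and the stand is at about +7°. I'll now move over the cap.

Request:
arm_command:
  rows:
    - {"slide": [-1, 0.54, -0.3]}
    - {"slide": [-1, 0.54, -0.3]}
    - {"slide": [-1, 0.54, -0.3]}
    - {"slide": [-1, 0.54, -0.3]}
    - {"slide": [-1, 0.54, -0.3]}
    - {"slide": [-1, 0.54, -0.1]}
    - {"slide": [-1, 0.54, 0]}
    - {"slide": [-1, 0.54, 0]}
  jaw: -1

```text
invalid input at $.rows[0]: expected keys slide, rotation
```

Request:
arm_command:
  rows:
    - {"slide": [-1, 0.54, 0]}
    - {"slide": [-1, 0.54, 0]}
    - {"slide": [-1, 0.54, 0]}
    - {"slide": [-1, 0.54, 0]}
    - {"slide": [-1, 0.54, 0]}
    - {"slide": [-1, 0.54, 0]}
    - {"slide": [-1, 0.54, 0]}
    - {"slide": [-1, 0.54, 0]}

```text
invalid input at $.rows[0]: expected keys slide, rotation
```

Request:
arm_command:
  rows:
    - {"slide": [-1, 0.54, 0]}
    - {"slide": [-1, 0.54, 0]}
    - {"slide": [-1, 0.54, 0]}
    - {"slide": [-0.5, 0.3, 0]}
    - {"rotation": [0, 0, 0.9]}
    - {"rotation": [0, 0, 0.9]}
    - {"rotation": [0, 0, 0.9]}
    - {"rotation": [0, 0, 0.9]}

```text
invalid input at $.rows[0]: expected keys slide, rotation
```

Request:
arm_command:
  rows:
    - {"rotation": [0, 0, 0.9]}
    - {"rotation": [0, 0, 0.9]}
    - {"rotation": [0, 0, 0.9]}
    - {"rotation": [0, 0, 0.9]}
    - {"rotation": [0, 0, 0]}
    - {"rotation": [0, 0, 0]}

```text
invalid input at $.rows[0]: expected keys slide, rotation
```

Run:
```python
from h import *
s=manip.read_state();a=manip.snapshot("wrist");cv2.imwrite("pics/w1.png",a);np.savez("w1.npz",**{k:s[k] for k in("tool_pos","tcp_rot")})
print(s["time"],s["tool_pos"],s["tcp_rot"],s["qpos"])
c=cam("wrist",s);h,S,v=cv2.split(cv2.cvtColor(a,cv2.COLOR_BGR2HSV))
q=blob((h>105)&(h<125)&(S>180)&(v>60));print(mid(q),cv2.minEnclosingCircle(q),plane(c,mid(q),.149))
```

```text
0.15 [ 0.1695 -0.6011  0.2297] [[-0.9625 -0.2713 -0.0005]
 [-0.2713  0.9625  0.0016]
 [ 0.0001  0.0017 -1.    ]] [-59.4365  22.0807   0.3982  -0.0212 -68.4113 -14.8163]Traceback (most recent call last):
  File "<stdin>", line 5, in <module>
  File "h.py", line 20, in blob
    return max(cv2.findContours(m,cv2.RETR_EXTERNAL,cv2.CHAIN_APPROX_NONE)[0],key=cv2.contourArea)
ValueError: max() iterable argument is empty
```

View pics/w1.png

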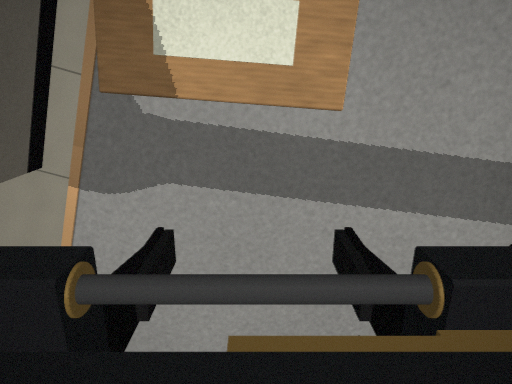

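The wrist view shows the wooden box ahead (100–355, 0–110) and fingers at (150,270) and (355,270). All four moves were refused because each row needs both keys. I'll resend them, rising over the box first.

Request:
arm_command:
  rows:
    - {"slide": [0, 0, -1], "rotation": [0, 0, 0]}
    - {"slide": [0, 0, -1], "rotation": [0, 0, 0]}
    - {"slide": [-1, 0.54, -1], "rotation": [0, 0, 0]}
    - {"slide": [-1, 0.54, 0], "rotation": [0, 0, 0]}
    - {"slide": [-1, 0.54, 0], "rotation": [0, 0, 0]}
    - {"slide": [-1, 0.54, 0], "rotation": [0, 0, 0]}
    - {"slide": [-1, 0.54, 0], "rotation": [0, 0, 0]}
    - {"slide": [-1, 0.54, 0], "rotation": [0, 0, 0]}
  jaw: -1

```text
time: 0.87
tool_pos: [0.2681, -0.5056, 0.2904]
tcp_rot: [[-0.963, -0.271, -0.0], [-0.271, 0.963, 0.0], [-0.0, 0.0, -1.0]]
force: [-0.1, 0.0, -0.1]
grip_width: 0.087
gripper_force: 0.0
```

Request:
arm_command:
  rows:
    - {"slide": [-1, 0.54, 0], "rotation": [0, 0, 0]}
    - {"slide": [-1, 0.54, 0], "rotation": [0, 0, 0]}
    - {"slide": [-1, 0.54, 0], "rotation": [0, 0, 0]}
    - {"slide": [-1, 0.54, 0], "rotation": [0, 0, 0]}
    - {"slide": [-1, 0.54, 0], "rotation": [0, 0, 0]}
    - {"slide": [-1, 0.54, 0], "rotation": [0, 0, 0]}
    - {"slide": [-1, 0.54, 0], "rotation": [0, 0, 0]}
    - {"slide": [-1, 0.54, 0], "rotation": [0, 0, 0]}

```text
time: 1.53
tool_pos: [0.3986, -0.379, 0.2904]
tcp_rot: [[-0.962, -0.271, -0.0], [-0.271, 0.962, 0.0], [0.0, 0.0, -1.0]]
force: [0.3, 1.1, 0.5]
grip_width: 0.0873
gripper_force: 0.0
```

Request:
arm_command:
  rows:
    - {"slide": [-1, 0.54, 0], "rotation": [0, 0, 0]}
    - {"slide": [-1, 0.54, 0], "rotation": [0, 0, 0]}
    - {"slide": [-1, 0.54, 0], "rotation": [0, 0, 0]}
    - {"slide": [-1, 0.54, 0], "rotation": [0, 0, 0]}
    - {"slide": [-1, 0.54, 0], "rotation": [0, 0, 0]}
    - {"slide": [-0.5, 0.3, 0], "rotation": [0, 0, 0.9]}
    - {"slide": [0, 0, 0], "rotation": [0, 0, 0.9]}
    - {"slide": [0, 0, 0], "rotation": [0, 0, 0.9]}

```text
time: 2.2
tool_pos: [0.4882, -0.2915, 0.2901]
tcp_rot: [[-0.998, -0.057, -0.001], [-0.057, 0.998, 0.0], [0.001, 0.0, -1.0]]
force: [-0.9, -1.0, 0.6]
grip_width: 0.0871
gripper_force: 0.0
```

Request:
arm_command:
  rows:
    - {"slide": [0, 0, 0.4], "rotation": [0, 0, 0.9]}
    - {"slide": [0, 0, 0.4], "rotation": [0, 0, 0.9]}
    - {"slide": [0, 0, 0.4], "rotation": [0, 0, 0.9]}
    - {"slide": [0, 0, 0.4], "rotation": [0, 0, 0.9]}
    - {"slide": [0, 0, 0.4], "rotation": [0, 0, 0.9]}
    - {"slide": [0, 0, 0], "rotation": [0, 0, 0]}
    - {"slide": [0, 0, 0], "rotation": [0, 0, 0]}

```text
time: 2.78
tool_pos: [0.4874, -0.2924, 0.2502]
tcp_rot: [[-0.956, 0.295, -0.001], [0.295, 0.956, 0.0], [0.001, -0.0, -1.0]]
force: [0.7, -0.3, -0.5]
grip_width: 0.0872
gripper_force: 0.0
```

Run:
```python
from h import *
s=manip.read_state();a=manip.snapshot("wrist");cv2.imwrite("pics/w2.png",a);np.savez("w2.npz",**{k:s[k] for k in("tool_pos","tcp_rot")})
print(s["time"],s["tool_pos"],s["tcp_rot"],s["qpos"])
c=cam("wrist",s);h,S,v=cv2.split(cv2.cvtColor(a,cv2.COLOR_BGR2HSV))
q=blob((h>105)&(h<125)&(S>180)&(v>60));print(mid(q),cv2.minEnclosingCircle(q),plane(c,mid(q),.149))
```

```text
2.7833 [ 0.4874 -0.2924  0.2502] [[-0.9555  0.2948 -0.0013]
 [ 0.2948  0.9555  0.0002]
 [ 0.0013 -0.0002 -1.    ]] [-14.6247  15.7947  -5.8455   0.0067 -68.4326 -92.526 ]
[248.645  189.2377] ((248.67079162597656, 188.81680297851562), 44.04520034790039) [[ 0.4831 -0.2946  0.149 ]]
```

View pics/w2.png

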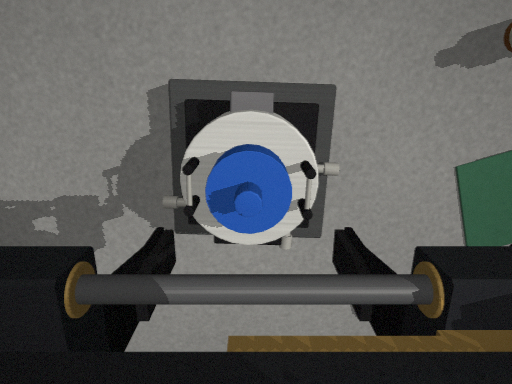

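The wrist picture shows the capped microscope centred at (249,178). The cap disc is at (249,189), the posts at (190,165), (308,170), (192,205) and (304,207), and the rear bump at (252,102), which is image-up and towards the robot. A yaw of -17° looks right to within about 1°. I'll cross-check the centre with the silver disc and foot.

Run:
```python
from h import *
s=dict(np.load("w2.npz"));a=cv2.imread("pics/w2.png");c=cam("wrist",s)
h,S,v=cv2.split(cv2.cvtColor(a,cv2.COLOR_BGR2HSV))
w=blob(((S<40)&(v>150)),(160,90,340,246));hull=cv2.convexHull(w)
P=plane(c,hull[:,0,:],.115)[:,:2].astype(np.float32);print("disc",cv2.fitEllipse(P*1000))
q=blob((h>105)&(h<125)&(S>180)&(v>60));P=plane(c,q[:,0,:],.149)[:,:2].astype(np.float32);print("cap",cv2.fitEllipse(P*1000))
print("knobtop px",proj(c,[.483,-.2946,.175]))
# foot corners seen
F=plane(c,[[170,80],[335,85],[323,237],[175,237]],.04);print("foot",F)
for i,j in((0,3),(1,2)):
    d=F[j]-F[i];print(np.degrees(np.arctan2(d[1],d[0])),np.linalg.norm(d))
d=F[1]-F[0];print(np.degrees(np.arctan2(-d[0],d[1])),np.linalg.norm(d))
posts=plane(c,[[190,165],[308,170],[192,205],[304,207]],.148);print(posts,posts.mean(0))
R=s["tcp_rot"];t=np.array([.483,-.2946,.161])-s["tool_pos"];print("slide m",R.T@t)
```

```text
disc ((479.5233459472656, -289.80853271484375), (108.36373901367188, 126.18637084960938), 149.34457397460938)
cap ((484.5419921875, -295.0340576171875), (68.6219482421875, 74.3300552368164), 69.50120544433594)
knobtop px [[248.0103 199.3882]]
foot [[ 0.375  -0.3494  0.04  ]
 [ 0.4311 -0.1842  0.04  ]
 [ 0.5991 -0.2377  0.04  ]
 [ 0.546  -0.4101  0.04  ]]
-19.547335701658024 0.18150066999402995
-17.671814642255917 0.17626493046807948
-18.782730392287306 0.17446190501792214
[[ 0.4502 -0.3334  0.148 ]
 [ 0.482  -0.2443  0.148 ]
 [ 0.4826 -0.3437  0.148 ]
 [ 0.5117 -0.2553  0.148 ]] [ 0.4816 -0.2942  0.148 ]
slide m [ 0.0035 -0.0034  0.0892]
```

Request:
arm_command:
  rows:
    - {"slide": [0.15, -0.17, 0.8], "rotation": [0, 0, 0]}
    - {"slide": [0, 0, 0.8], "rotation": [0, 0, 0]}
    - {"slide": [0, 0, 0.8], "rotation": [0, 0, 0]}
    - {"slide": [0, 0, 0.8], "rotation": [0, 0, 0]}
    - {"slide": [0, 0, 0.7], "rotation": [0, 0, 0]}
    - {"slide": [0, 0, 0.4], "rotation": [0, 0, 0]}
    - {"slide": [0, 0, 0.2], "rotation": [0, 0, 0]}
    - {"slide": [0, 0, 0], "rotation": [0, 0, 0]}

```text
time: 3.5
tool_pos: [0.4837, -0.2948, 0.1603]
tcp_rot: [[-0.955, 0.296, -0.001], [0.296, 0.955, 0.0], [0.001, -0.0, -1.0]]
force: [0.4, -0.4, -0.0]
grip_width: 0.0871
gripper_force: 0.0
```

Request:
arm_command:
  rows:
    - {"slide": [0, 0, 0], "rotation": [0, 0, 0]}
    - {"slide": [0, 0, 0], "rotation": [0, 0, 0]}
    - {"slide": [0, 0, 0], "rotation": [0, 0, 0]}
    - {"slide": [0, 0, 0], "rotation": [0, 0, 0]}
    - {"slide": [0, 0, 0], "rotation": [0, 0, 0]}
    - {"slide": [0, 0, 0], "rotation": [0, 0, 0]}
    - {"slide": [0, 0, 0], "rotation": [0, 0, 0]}
    - {"slide": [0, 0, 0], "rotation": [0, 0, 0]}
  jaw: 1

```text
time: 4.17
tool_pos: [0.4838, -0.2948, 0.1606]
tcp_rot: [[-0.955, 0.297, 0.0], [0.297, 0.955, -0.0], [-0.0, -0.0, -1.0]]
force: [0.1, -0.9, -0.5]
grip_width: 0.0417
gripper_force: 0.0
```

Request:
arm_command:
  rows:
    - {"slide": [0, 0, 0], "rotation": [0, 0, 0]}
    - {"slide": [0, 0, 0], "rotation": [0, 0, 0]}
    - {"slide": [0, 0, 0], "rotation": [0, 0, 0]}
    - {"slide": [0, 0, 0], "rotation": [0, 0, 0]}
    - {"slide": [0, 0, 0], "rotation": [0, 0, 0]}
    - {"slide": [0, 0, 0], "rotation": [0, 0, 0]}
    - {"slide": [0, 0, 0], "rotation": [0, 0, 0]}

```text
time: 4.75
tool_pos: [0.4838, -0.2948, 0.1605]
tcp_rot: [[-0.955, 0.297, -0.0], [0.297, 0.955, -0.0], [0.0, -0.0, -1.0]]
force: [0.0, -0.3, -0.6]
grip_width: 0.0212
gripper_force: 30.0
```

Request:
arm_command:
  rows:
    - {"slide": [0, 0, -0.2], "rotation": [0, 0, 0]}
    - {"slide": [0, 0, -0.5], "rotation": [0, 0, 0]}
    - {"slide": [0, 0, -0.5], "rotation": [0, 0, 0]}
    - {"slide": [0, 0, -0.5], "rotation": [0, 0, 0]}
    - {"slide": [0, 0, -0.5], "rotation": [0, 0, 0]}
    - {"slide": [0, 0, -0.5], "rotation": [0, 0, 0]}
    - {"slide": [0, 0, -0.5], "rotation": [0, 0, 0]}
    - {"slide": [0, 0, -0.5], "rotation": [0, 0, 0]}

```text
time: 5.42
tool_pos: [0.4838, -0.2948, 0.2359]
tcp_rot: [[-0.955, 0.297, 0.001], [0.297, 0.955, -0.0], [-0.001, 0.0, -1.0]]
force: [-0.5, 0.1, -0.6]
grip_width: 0.0209
gripper_force: 30.0
```

Cap lifted: grip 21 mm, and the force fits 60 g. Now to the pad, a slide of about (-57, +339) mm in tool axes.

Request:
arm_command:
  rows:
    - {"slide": [-0.17, 1, 0], "rotation": [0, 0, 0]}
    - {"slide": [-0.17, 1, 0], "rotation": [0, 0, 0]}
    - {"slide": [-0.17, 1, 0], "rotation": [0, 0, 0]}
    - {"slide": [-0.17, 1, 0], "rotation": [0, 0, 0]}
    - {"slide": [-0.17, 1, 0], "rotation": [0, 0, 0]}
    - {"slide": [-0.17, 1, 0], "rotation": [0, 0, 0]}
    - {"slide": [-0.17, 1, 0], "rotation": [0, 0, 0]}
    - {"slide": [-0.17, 1, 0], "rotation": [0, 0, 0]}

```text
time: 6.08
tool_pos: [0.5576, -0.1491, 0.2352]
tcp_rot: [[-0.955, 0.297, 0.0], [0.297, 0.955, 0.0], [-0.0, 0.0, -1.0]]
force: [0.6, 0.3, -1.3]
grip_width: 0.0216
gripper_force: 30.0
```

Request:
arm_command:
  rows:
    - {"slide": [-0.17, 1, 0], "rotation": [0, 0, 0]}
    - {"slide": [-0.17, 1, 0], "rotation": [0, 0, 0]}
    - {"slide": [-0.17, 1, 0.5], "rotation": [0, 0, 0]}
    - {"slide": [-0.17, 1, 0.5], "rotation": [0, 0, 0]}
    - {"slide": [-0.17, 1, 0.5], "rotation": [0, 0, 0]}
    - {"slide": [-0.17, 1, 0.5], "rotation": [0, 0, 0]}
    - {"slide": [-0.17, 1, 0.5], "rotation": [0, 0, 0]}
    - {"slide": [-0.17, 1, 0.5], "rotation": [0, 0, 0]}

```text
time: 6.75
tool_pos: [0.6311, -0.0044, 0.1746]
tcp_rot: [[-0.955, 0.297, 0.0], [0.297, 0.955, 0.0], [-0.0, 0.0, -1.0]]
force: [1.2, 0.0, -0.0]
grip_width: 0.0213
gripper_force: 30.0
```

Request:
arm_command:
  rows:
    - {"slide": [-0.12, 0.9, 0.5], "rotation": [0, 0, 0]}
    - {"slide": [0, 0, 0.8], "rotation": [0, 0, 0]}
    - {"slide": [0, 0, 0.8], "rotation": [0, 0, 0]}
    - {"slide": [0, 0, 0.8], "rotation": [0, 0, 0]}
    - {"slide": [0, 0, 0.8], "rotation": [0, 0, 0]}
    - {"slide": [0, 0, 0.8], "rotation": [0, 0, 0]}
    - {"slide": [0, 0, 0.3], "rotation": [0, 0, 0]}
    - {"slide": [0, 0, 0], "rotation": [0, 0, 0]}

```text
time: 7.42
tool_pos: [0.6373, 0.0111, 0.0768]
tcp_rot: [[-0.955, 0.297, -0.004], [0.297, 0.955, -0.001], [0.003, -0.002, -1.0]]
force: [-1.1, -0.2, -0.6]
grip_width: 0.021
gripper_force: 30.0
```

Request:
arm_command:
  rows:
    - {"slide": [0, 0, 0.4], "rotation": [0, 0, 0]}
    - {"slide": [0, 0, 0.4], "rotation": [0, 0, 0]}
    - {"slide": [0, 0, 0.25], "rotation": [0, 0, 0]}
    - {"slide": [0, 0, 0.15], "rotation": [0, 0, 0]}
    - {"slide": [0, 0, 0.05], "rotation": [0, 0, 0]}
    - {"slide": [0, 0, 0.05], "rotation": [0, 0, 0]}
    - {"slide": [0, 0, 0], "rotation": [0, 0, 0]}
    - {"slide": [0, 0, 0], "rotation": [0, 0, 0]}

```text
time: 8.08
tool_pos: [0.6385, 0.0112, 0.0529]
tcp_rot: [[-0.955, 0.297, 0.001], [0.297, 0.955, 0.0], [-0.001, 0.0, -1.0]]
force: [0.2, 0.1, -0.5]
grip_width: 0.0212
gripper_force: 30.0
```

Request:
arm_command:
  rows:
    - {"slide": [0, 0, 0.06], "rotation": [0, 0, 0]}
    - {"slide": [0, 0, 0.06], "rotation": [0, 0, 0]}
    - {"slide": [0, 0, 0.05], "rotation": [0, 0, 0]}
    - {"slide": [0, 0, 0], "rotation": [0, 0, 0]}
    - {"slide": [0, 0, 0], "rotation": [0, 0, 0]}

```text
time: 8.5
tool_pos: [0.6383, 0.0111, 0.0492]
tcp_rot: [[-0.955, 0.297, 0.0], [0.297, 0.955, -0.0], [-0.0, -0.0, -1.0]]
force: [-0.2, 0.7, 0.4]
grip_width: 0.021
gripper_force: 30.0
```

Touchdown: the height matches and the weight has come off. Release and rise.

Request:
arm_command:
  rows:
    - {"slide": [0, 0, 0], "rotation": [0, 0, 0]}
    - {"slide": [0, 0, 0], "rotation": [0, 0, 0]}
    - {"slide": [0, 0, 0], "rotation": [0, 0, 0]}
    - {"slide": [0, 0, 0], "rotation": [0, 0, 0]}
    - {"slide": [0, 0, 0], "rotation": [0, 0, 0]}
    - {"slide": [0, 0, 0], "rotation": [0, 0, 0]}
    - {"slide": [0, 0, 0], "rotation": [0, 0, 0]}
    - {"slide": [0, 0, 0], "rotation": [0, 0, 0]}
  jaw: -1

```text
time: 9.17
tool_pos: [0.6383, 0.0112, 0.0492]
tcp_rot: [[-0.955, 0.297, 0.0], [0.297, 0.955, 0.0], [-0.0, 0.0, -1.0]]
force: [-0.0, -0.4, 0.6]
grip_width: 0.0667
gripper_force: 0.0
```

Request:
arm_command:
  rows:
    - {"slide": [0, 0, -0.5], "rotation": [0, 0, 0]}
    - {"slide": [0, 0, -1], "rotation": [0, 0, 0]}
    - {"slide": [0, 0, -1], "rotation": [0, 0, 0]}
    - {"slide": [0, 0, -1], "rotation": [0, 0, 0]}
    - {"slide": [0, 0, -1], "rotation": [0, 0, 0]}
    - {"slide": [0, 0, -1], "rotation": [0, 0, 0]}
    - {"slide": [0, 0, -1], "rotation": [0, 0, 0]}
    - {"slide": [0, 0, -1], "rotation": [0, 0, 0]}

```text
time: 9.83
tool_pos: [0.6382, 0.0111, 0.2012]
tcp_rot: [[-0.955, 0.297, 0.001], [0.297, 0.955, 0.0], [-0.001, 0.0, -1.0]]
force: [0.2, -0.3, -0.1]
grip_width: 0.0872
gripper_force: 0.0
```

Request:
arm_command:
  rows:
    - {"slide": [0, 0, -1], "rotation": [0, 0, 0]}
    - {"slide": [0, 0, -1], "rotation": [0, 0, 0]}
    - {"slide": [0, 0, -1], "rotation": [0, 0, 0]}
    - {"slide": [0, 0, -1], "rotation": [0, 0, 0]}
    - {"slide": [0, 0, 0], "rotation": [0, 0, 0]}

```text
time: 10.25
tool_pos: [0.6402, 0.011, 0.2853]
tcp_rot: [[-0.955, 0.296, 0.01], [0.296, 0.955, 0.001], [-0.009, 0.004, -1.0]]
force: [1.0, 0.2, 0.6]
grip_width: 0.0872
gripper_force: 0.0
```

Run:
```python
from h import *
s=manip.read_state();a=manip.snapshot("wrist");cv2.imwrite("pics/w3.png",a)
c=cam("wrist",s);h,S,v=cv2.split(cv2.cvtColor(a,cv2.COLOR_BGR2HSV));print(s["tool_pos"],s["time"])
q=blob((h>105)&(h<125)&(S>180)&(v>60));P=plane(c,q[:,0,:],.038)[:,:2].astype(np.float32);print("cap",cv2.fitEllipse(P*1000))
g=blob((h>60)&(h<90)&(S>90));print("pad",cv2.minAreaRect(plane(c,cv2.convexHull(g)[:,0,:],.004)[:,:2].astype(np.float32)*1000))
# afm, stand from top camera
b=manip.snapshot("top");cv2.imwrite("pics/top1.png",b);d=manip.snapshot("scene");cv2.imwrite("pics/scene1.png",d)
```

```text
[0.6402 0.011  0.2853] 10.25
cap ((639.6781616210938, 11.176769256591797), (68.94925689697266, 72.73014068603516), 72.3347396850586)
pad ((637.3008422851562, 12.761550903320312), (127.94611358642578, 127.70317077636719), 0.18790225684642792)
```

Cap stands within 3 mm of the pad's centre. Before fetching the head, I'll go back over the microscope to measure the bare balls.

Request:
arm_command:
  rows:
    - {"slide": [0.17, -1, 0], "rotation": [0, 0, 0]}
    - {"slide": [0.17, -1, 0], "rotation": [0, 0, 0]}
    - {"slide": [0.17, -1, 0], "rotation": [0, 0, 0]}
    - {"slide": [0.17, -1, 0], "rotation": [0, 0, 0]}
    - {"slide": [0.17, -1, 0], "rotation": [0, 0, 0]}
    - {"slide": [0.17, -1, 0], "rotation": [0, 0, 0]}
    - {"slide": [0.17, -1, 0], "rotation": [0, 0, 0]}
    - {"slide": [0.17, -1, 0], "rotation": [0, 0, 0]}

```text
time: 11.07
tool_pos: [0.5632, -0.1348, 0.2779]
tcp_rot: [[-0.955, 0.297, -0.003], [0.297, 0.955, 0.0], [0.003, -0.001, -1.0]]
force: [-0.1, -0.2, 0.0]
grip_width: 0.0869
gripper_force: 0.0
```

Request:
arm_command:
  rows:
    - {"slide": [0.17, -1, 0], "rotation": [0, 0, 0]}
    - {"slide": [0.17, -1, 0], "rotation": [0, 0, 0]}
    - {"slide": [0.17, -1, 0], "rotation": [0, 0, 0]}
    - {"slide": [0.17, -1, 0], "rotation": [0, 0, 0]}
    - {"slide": [0.17, -1, 0], "rotation": [0, 0, 0]}
    - {"slide": [0.17, -1, 0], "rotation": [0, 0, 0]}
    - {"slide": [0.17, -1, 0], "rotation": [0, 0, 0]}
    - {"slide": [0.17, -1, 0], "rotation": [0, 0, 0]}

```text
time: 11.73
tool_pos: [0.4897, -0.2792, 0.2779]
tcp_rot: [[-0.955, 0.297, -0.003], [0.297, 0.955, 0.001], [0.003, 0.0, -1.0]]
force: [-0.2, 0.3, 0.5]
grip_width: 0.0871
gripper_force: 0.0
```

Request:
arm_command:
  rows:
    - {"slide": [0.1, -0.9, 0.6], "rotation": [0, 0, 0]}
    - {"slide": [0, 0, 0.6], "rotation": [0, 0, 0]}
    - {"slide": [0, 0, 0.6], "rotation": [0, 0, 0]}
    - {"slide": [0, 0, 0], "rotation": [0, 0, 0]}
    - {"slide": [0, 0, 0], "rotation": [0, 0, 0]}
    - {"slide": [0, 0, 0], "rotation": [0, 0, 0]}

```text
time: 12.23
tool_pos: [0.4841, -0.2951, 0.2434]
tcp_rot: [[-0.955, 0.296, -0.0], [0.296, 0.955, -0.0], [0.0, -0.0, -1.0]]
force: [0.1, -0.0, 0.5]
grip_width: 0.0872
gripper_force: 0.0
```

Run:
```python
from h import *
s=manip.read_state();a=manip.snapshot("wrist");cv2.imwrite("pics/w4.png",a);np.savez("w4.npz",**{k:s[k] for k in("tool_pos","tcp_rot")})
print(s["time"],s["tool_pos"],s["tcp_rot"])
cv2.imwrite("pics/w4c.png",cv2.resize(a[90:250,150:350],None,fx=3.75,fy=3.75,interpolation=3))
```

```text
12.2333 [ 0.4841 -0.2951  0.2434] [[-0.9551  0.2964 -0.0002]
 [ 0.2964  0.9551 -0.0004]
 [ 0.0001 -0.0004 -1.    ]]
```

View pics/w4c.png

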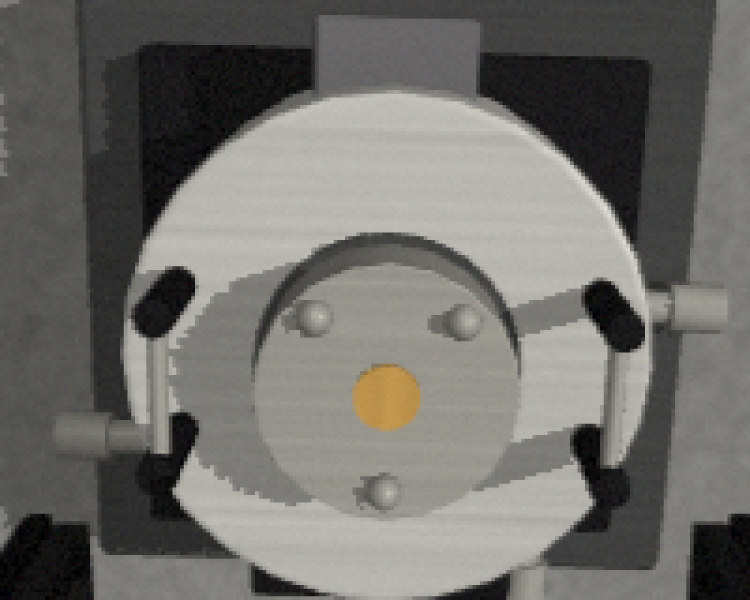

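Crop shows the uncovered scanner: rear balls at crop (315,318) and (464,321), front ball at (384,491), orange centre at (386,398). These are full-image px (234.0,174.8), (273.7,175.6) and (252.4,220.9).

Run:
```python
from h import *
s=dict(np.load("w4.npz"));c=cam("wrist",s)
px=np.array([[384,491],[464,321],[315,318],[386,398]])/3.75+[150-.37,90-.37]
P=plane(c,px[:3],.1425)[:,:2];O=plane(c,px[3:],.140)[0]
# image right=+y so right-in-image is left ball
M=np.array([[.022,0],[-.018,.016],[-.018,-.016]])
a=P-P.mean(0);b=M-M.mean(0)
yaw=np.arctan2((b[:,0]*a[:,1]-b[:,1]*a[:,0]).sum(),(a*b).sum());R=np.array([[np.cos(yaw),-np.sin(yaw)],[np.sin(yaw),np.cos(yaw)]])
o=P.mean(0)-R@M.mean(0);print(P,"orange",O,"origin",o,"yaw",np.degrees(yaw),"res mm",1000*(P-(M@R.T+o)),"scale",np.linalg.norm(a)/np.linalg.norm(b))
```

```text
[[ 0.5069 -0.3028]
 [ 0.4745 -0.2748]
 [ 0.4644 -0.3051]] orange [ 0.4869 -0.2962  0.14  ] origin [ 0.4863 -0.2957] yaw -18.823739291322703 res mm [[-0.283  -0.0024]
 [ 0.0156 -0.0053]
 [ 0.2674  0.0077]] scale 0.9923036207077481
```

The ball layout fits to 0.3 mm: microscope origin (0.4863, -0.2957), yaw -18.8°. Now on to the head.

Request:
arm_command:
  rows:
    - {"slide": [0.27, 1, -0.5], "rotation": [0, 0, 0]}
    - {"slide": [0.27, 1, -0.5], "rotation": [0, 0, 0]}
    - {"slide": [0.27, 1, -0.5], "rotation": [0, 0, 0]}
    - {"slide": [0.27, 1, 0], "rotation": [0, 0, 0]}
    - {"slide": [0.27, 1, 0], "rotation": [0, 0, 0]}
    - {"slide": [0.27, 1, 0], "rotation": [0, 0, 0]}
    - {"slide": [0.27, 1, 0], "rotation": [0, 0, 0]}
    - {"slide": [0.27, 1, 0], "rotation": [0, 0, 0]}

```text
time: 12.95
tool_pos: [0.4906, -0.1281, 0.2742]
tcp_rot: [[-0.955, 0.296, 0.002], [0.296, 0.955, -0.0], [-0.002, 0.0, -1.0]]
force: [0.2, 0.3, -0.6]
grip_width: 0.0869
gripper_force: 0.0
```

Request:
arm_command:
  rows:
    - {"slide": [0.27, 1, 0], "rotation": [0, 0, 0]}
    - {"slide": [0.27, 1, 0], "rotation": [0, 0, 0]}
    - {"slide": [0.27, 1, 0], "rotation": [0, 0, 0]}
    - {"slide": [0.27, 1, 0], "rotation": [0, 0, 0]}
    - {"slide": [0.27, 1, 0], "rotation": [0, 0, 0]}
    - {"slide": [0.27, 1, 0], "rotation": [0, 0, 0]}
    - {"slide": [0.27, 1, 0], "rotation": [0, 0, 0]}
    - {"slide": [0.27, 1, 0], "rotation": [0, 0, 0]}

```text
time: 13.62
tool_pos: [0.4968, 0.0376, 0.2742]
tcp_rot: [[-0.955, 0.296, 0.002], [0.296, 0.955, 0.001], [-0.002, 0.001, -1.0]]
force: [0.3, 0.1, -0.4]
grip_width: 0.0871
gripper_force: 0.0
```

Request:
arm_command:
  rows:
    - {"slide": [0.27, 1, 0], "rotation": [0, 0, 0]}
    - {"slide": [0.27, 1, 0], "rotation": [0, 0, 0]}
    - {"slide": [0.27, 1, 0], "rotation": [0, 0, 0]}
    - {"slide": [0.27, 1, 0], "rotation": [0, 0, 0]}
    - {"slide": [0.27, 1, 0], "rotation": [0, 0, 0]}
    - {"slide": [0.27, 1, 0], "rotation": [0, 0, 0]}
    - {"slide": [0.27, 1, 0], "rotation": [0, 0, 0]}
    - {"slide": [0.27, 1, 0], "rotation": [0, 0, 0]}

```text
time: 14.28
tool_pos: [0.5029, 0.2034, 0.2741]
tcp_rot: [[-0.955, 0.296, 0.001], [0.296, 0.955, 0.001], [-0.001, 0.001, -1.0]]
force: [0.5, -0.4, -0.2]
grip_width: 0.0871
gripper_force: 0.0
```

Request:
arm_command:
  rows:
    - {"slide": [0.27, 1, 0], "rotation": [0, 0, 0]}
    - {"slide": [0.27, 1, 0], "rotation": [0, 0, 0]}
    - {"slide": [0.27, 1, 0], "rotation": [0, 0, 0]}
    - {"slide": [0.1, 0.3, 0], "rotation": [0, 0, 0]}
    - {"slide": [0, 0, 0], "rotation": [0, 0, -0.9]}
    - {"slide": [0, 0, 0], "rotation": [0, 0, -0.9]}
    - {"slide": [0, 0, 0], "rotation": [0, 0, -0.9]}
    - {"slide": [0, 0, 0], "rotation": [0, 0, -0.9]}

```text
time: 14.95
tool_pos: [0.505, 0.2704, 0.2738]
tcp_rot: [[-1.0, 0.009, 0.001], [0.009, 1.0, 0.0], [-0.001, 0.0, -1.0]]
force: [1.0, 0.1, -0.2]
grip_width: 0.0869
gripper_force: 0.0
```

Request:
arm_command:
  rows:
    - {"slide": [0, 0, 0], "rotation": [0, 0, -0.9]}
    - {"slide": [0, 0, 0], "rotation": [0, 0, -0.8]}
    - {"slide": [0, 0, 0], "rotation": [0, 0, 0]}
    - {"slide": [0, 0, 0], "rotation": [0, 0, 0]}

```text
time: 15.28
tool_pos: [0.505, 0.2703, 0.2737]
tcp_rot: [[-0.993, -0.121, 0.001], [-0.121, 0.993, 0.0], [-0.001, 0.0, -1.0]]
force: [-0.2, 1.4, 0.4]
grip_width: 0.0871
gripper_force: 0.0
```

Run:
```python
from h import *
s=manip.read_state();a=manip.snapshot("wrist");cv2.imwrite("pics/w5.png",a);np.savez("w5.npz",**{k:s[k] for k in("tool_pos","tcp_rot")})
print(s["time"],s["tool_pos"],s["tcp_rot"],s["qpos"])
cv2.imwrite("pics/w5c.png",cv2.resize(a[60:300,94:414],None,fx=2.5,fy=2.5,interpolation=3))
```

```text
15.2833 [0.505  0.2703 0.2737] [[-0.9927 -0.1209  0.0006]
 [-0.1209  0.9927  0.0005]
 [-0.0007  0.0004 -1.    ]] [  44.3551   15.3538   -3.0535    0.0049  -71.5477 -127.4103]
```

View pics/w5c.png

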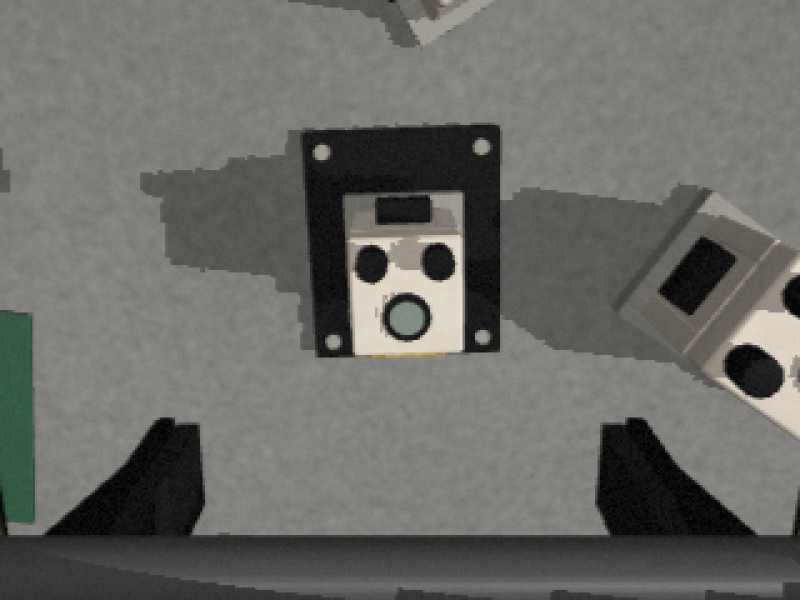

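The wrist crop shows the head on its stand: top-face corners at crop (351,235), (462,235), (464,352), (355,354), yellow front bar at the bottom (405,355), and the bigger look-alike on the right at (740,300).

Run:
```python
from h import *
s=dict(np.load("w5.npz"));c=cam("wrist",s);f=lambda p:np.atleast_2d(p)/2.5+[93.7,59.7]
T=plane(c,f([[351,235],[462,235],[464,352],[355,354]]),.110);print("top",T,T.mean(0))
D=np.array([T[3]-T[0],T[2]-T[1],T[1]-T[0],T[2]-T[3]]);print(np.degrees(np.arctan2(D[:2,1],D[:2,0])),np.degrees(np.arctan2(-D[2:,0],D[2:,1])),np.linalg.norm(D,axis=1))
B=plane(c,f([[305,131],[499,125],[499,351],[318,356]]),.010);print("stand",B,B.mean(0))
D=np.array([B[3]-B[0],B[2]-B[1],B[1]-B[0],B[2]-B[3]]);print(np.degrees(np.arctan2(D[:2,1],D[:2,0])),np.degrees(np.arctan2(-D[2:,0],D[2:,1])),np.linalg.norm(D,axis=1))
S=plane(c,f([[344,194],[463,192]]),.045);print("sole rear",S,np.linalg.norm(S[1]-S[0]))
print("tool yaw",np.degrees(np.arctan2(-s["tcp_rot"][0,1],s["tcp_rot"][1,1])))
print("big2 sole corner",plane(c,f([[615,305]]),.012)," bodycorner",plane(c,f([[710,380]]),.12))
# big2 height from top/scene: centre grey lens on top
ct=cam("top");cs=cam("scene")
def tri(u,v):
    A=[];b=[]
    for c,p in((ct,u),(cs,v)):
        K,E=c;d=E[:3,:3]@np.linalg.inv(K)@[*p,1];d/=np.linalg.norm(d);Q=np.eye(3)-np.outer(d,d);A.append(Q);b.append(Q@E[:3,3])
    return np.linalg.lstsq(np.vstack(A),np.hstack(b),rcond=None)[0]
g=lambda x,y:(110+x/2.8,170+y/2.8);k=lambda x,y:(280+x/2.8,110+y/2.8)
print("lens heights: mine",tri(g(227,74),k(127,178)),"big2",tri(g(61,72),k(313,178)),"big1",tri(g(214,235),k(119,45)))
```

```text
top [[0.4871 0.2492 0.11  ]
 [0.4818 0.2925 0.11  ]
 [0.5298 0.3002 0.11  ]
 [0.5361 0.2559 0.11  ]] [0.5087 0.2745 0.11  ]
[7.8418 9.2204] [6.9604 8.072 ] [0.0495 0.0486 0.0436 0.0448]
stand [[0.4576 0.2174 0.01  ]
 [0.443  0.3127 0.01  ]
 [0.5602 0.3313 0.01  ]
 [0.5749 0.2346 0.01  ]] [0.5089 0.274  0.01  ]
[8.3758 9.0244] [8.6852 8.6342] [0.1186 0.1187 0.0965 0.0978]
sole rear [[0.4811 0.2415 0.045 ]
 [0.4735 0.2965 0.045 ]] 0.055463179611856026
tool yaw 6.9463921357228715
big2 sole corner [[0.5268 0.3877 0.012 ]]  bodycorner [[0.5263 0.3988 0.12  ]]
lens heights: mine [0.5166 0.2756 0.1074] big2 [0.5214 0.457  0.1032] big1 [0.345  0.2893 0.102 ]
```

Head: centre (0.5088, 0.2742), yaw about 8.5°, top 49×44 mm and sole 55 mm wide, so it is the right size. The stand centre agrees to 0.3 mm. Descend.

Request:
arm_command:
  rows:
    - {"slide": [-0.21, 0.17, 0], "rotation": [0, 0, -0.35]}
    - {"slide": [0, 0, 1], "rotation": [0, 0, 0]}
    - {"slide": [0, 0, 1], "rotation": [0, 0, 0]}
    - {"slide": [0, 0, 1], "rotation": [0, 0, 0]}
    - {"slide": [0, 0, 1], "rotation": [0, 0, 0]}
    - {"slide": [0, 0, 1], "rotation": [0, 0, 0]}
    - {"slide": [0, 0, 0.5], "rotation": [0, 0, 0]}
    - {"slide": [0, 0, 0.5], "rotation": [0, 0, 0]}

```text
time: 16.0
tool_pos: [0.5087, 0.2741, 0.1524]
tcp_rot: [[-0.989, -0.15, -0.0], [-0.15, 0.989, -0.001], [0.0, -0.001, -1.0]]
force: [0.2, -0.5, 0.6]
grip_width: 0.0868
gripper_force: 0.0
```

Request:
arm_command:
  rows:
    - {"slide": [0, 0, 0.7], "rotation": [0, 0, 0]}
    - {"slide": [0, 0, 0.7], "rotation": [0, 0, 0]}
    - {"slide": [0, 0, 0.7], "rotation": [0, 0, 0]}
    - {"slide": [0, 0, 0.7], "rotation": [0, 0, 0]}
    - {"slide": [0, 0, 0.7], "rotation": [0, 0, 0]}
    - {"slide": [0, 0, 0.4], "rotation": [0, 0, 0]}
    - {"slide": [0, 0, 0], "rotation": [0, 0, 0]}
    - {"slide": [0, 0, 0], "rotation": [0, 0, 0]}

```text
time: 16.67
tool_pos: [0.5092, 0.2745, 0.0755]
tcp_rot: [[-0.989, -0.15, 0.001], [-0.15, 0.989, 0.0], [-0.001, -0.0, -1.0]]
force: [0.6, -0.9, 0.9]
grip_width: 0.0869
gripper_force: 0.0
```

Request:
arm_command:
  rows:
    - {"slide": [0, 0, 0], "rotation": [0, 0, 0]}
    - {"slide": [0, 0, 0], "rotation": [0, 0, 0]}
    - {"slide": [0, 0, 0], "rotation": [0, 0, 0]}
    - {"slide": [0, 0, 0], "rotation": [0, 0, 0]}
    - {"slide": [0, 0, 0], "rotation": [0, 0, 0]}
    - {"slide": [0, 0, 0], "rotation": [0, 0, 0]}
    - {"slide": [0, 0, 0], "rotation": [0, 0, 0]}
    - {"slide": [0, 0, 0], "rotation": [0, 0, 0]}
  jaw: 1

```text
time: 17.33
tool_pos: [0.5087, 0.2741, 0.0753]
tcp_rot: [[-0.989, -0.15, -0.0], [-0.15, 0.989, -0.0], [0.0, -0.0, -1.0]]
force: [-1.1, 0.1, 1.4]
grip_width: 0.0457
gripper_force: 29.9
```

Request:
arm_command:
  rows:
    - {"slide": [0, 0, 0], "rotation": [0, 0, 0]}
    - {"slide": [0, 0, 0], "rotation": [0, 0, 0]}
    - {"slide": [0, 0, 0], "rotation": [0, 0, 0]}
    - {"slide": [0, 0, 0], "rotation": [0, 0, 0]}

```text
time: 17.67
tool_pos: [0.5087, 0.2742, 0.0753]
tcp_rot: [[-0.989, -0.15, -0.0], [-0.15, 0.989, -0.0], [0.0, -0.0, -1.0]]
force: [-0.3, -0.5, 1.5]
grip_width: 0.0455
gripper_force: 29.9
```

Gripped at 45.5 mm. Lift straight up.

Request:
arm_command:
  rows:
    - {"slide": [0, 0, -0.15], "rotation": [0, 0, 0]}
    - {"slide": [0, 0, -0.3], "rotation": [0, 0, 0]}
    - {"slide": [0, 0, -0.5], "rotation": [0, 0, 0]}
    - {"slide": [0, 0, -0.7], "rotation": [0, 0, 0]}
    - {"slide": [0, 0, -0.8], "rotation": [0, 0, 0]}
    - {"slide": [0, 0, -0.8], "rotation": [0, 0, 0]}
    - {"slide": [0, 0, -0.8], "rotation": [0, 0, 0]}
    - {"slide": [0, 0, -0.8], "rotation": [0, 0, 0]}

```text
time: 18.33
tool_pos: [0.5085, 0.2741, 0.1733]
tcp_rot: [[-0.989, -0.15, -0.0], [-0.15, 0.989, 0.0], [0.0, 0.0, -1.0]]
force: [-0.2, -0.1, -5.4]
grip_width: 0.0459
gripper_force: 29.9
```

Request:
arm_command:
  rows:
    - {"slide": [0, 0, -0.8], "rotation": [0, 0, 0]}
    - {"slide": [0, 0, -0.8], "rotation": [0, 0, 0]}
    - {"slide": [0, 0, -0.8], "rotation": [0, 0, 0]}
    - {"slide": [0, 0, -0.8], "rotation": [0, 0, 0]}
    - {"slide": [0, 0, -0.5], "rotation": [0, 0, 0]}
    - {"slide": [0, 0, 0], "rotation": [0, 0, 0]}

```text
time: 18.83
tool_pos: [0.5097, 0.2749, 0.2491]
tcp_rot: [[-0.989, -0.15, 0.004], [-0.15, 0.989, 0.003], [-0.005, 0.003, -1.0]]
force: [0.7, 0.2, -3.5]
grip_width: 0.0457
gripper_force: 29.9
```

Run:
```python
from h import *
s=manip.read_state();a=manip.snapshot("wrist");cv2.imwrite("pics/w6.png",a);np.savez("w6.npz",**{k:s[k] for k in("tool_pos","tcp_rot")})
print(s["time"],s["tool_pos"],s["tcp_rot"],s["force"],s["gripper_force"],s["torque"])
b=manip.snapshot("scene");cv2.imwrite("pics/scene6.png",b)
o=np.zeros((384,800,3),np.uint8);o[:,:512]=a;k=cv2.resize(b[60:220,280:400],(288,384),interpolation=3);o[:,512:]=k
cv2.imwrite("pics/v6.png",o)
```

```text
18.8333 [0.5097 0.2749 0.2491] [[-0.9886 -0.1505  0.0044]
 [-0.1504  0.9886  0.0034]
 [-0.0049  0.0027 -1.    ]] [ 0.6551  0.1888 -3.5467] 29.921877886808943 [ 0.0279 -0.1373  0.0044]
```

View pics/v6.png

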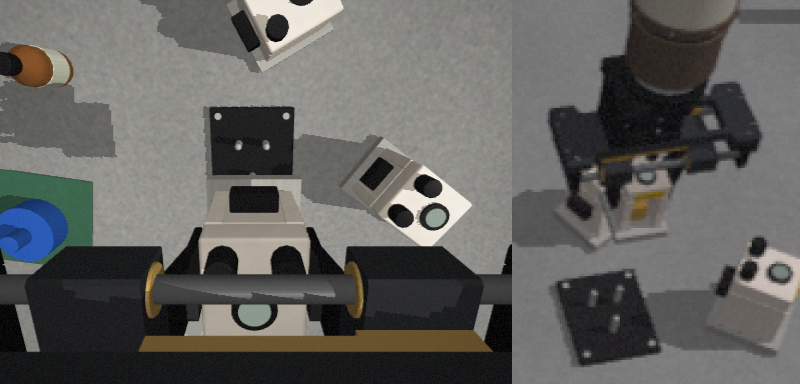

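Head held upright: connector at (254,198), bare pins at (238,145) and (266,145). Weight is about 3.6 N, so about 0.36 kg. Carry it at sole height of about 0.21 m, clear of everything.

Request:
arm_command:
  rows:
    - {"slide": [0.1, -0.5, 0], "rotation": [0, 0, 0]}
    - {"slide": [0.17, -0.9, 0], "rotation": [0, 0, 0]}
    - {"slide": [0.17, -0.9, 0], "rotation": [0, 0, 0]}
    - {"slide": [0.17, -0.9, 0], "rotation": [0, 0, 0]}
    - {"slide": [0.17, -0.9, 0], "rotation": [0, 0, 0]}
    - {"slide": [0.17, -0.9, 0], "rotation": [0, 0, 0]}
    - {"slide": [0.17, -0.9, 0], "rotation": [0, 0, 0]}
    - {"slide": [0.17, -0.9, 0], "rotation": [0, 0, 0]}

```text
time: 19.6
tool_pos: [0.5027, 0.133, 0.2457]
tcp_rot: [[-0.989, -0.149, -0.001], [-0.149, 0.989, -0.001], [0.001, -0.001, -1.0]]
force: [0.7, -1.3, -3.8]
grip_width: 0.0459
gripper_force: 29.9
```

Request:
arm_command:
  rows:
    - {"slide": [0.17, -0.9, 0], "rotation": [0, 0, 0]}
    - {"slide": [0.17, -0.9, 0], "rotation": [0, 0, 0]}
    - {"slide": [0.17, -0.9, 0], "rotation": [0, 0, 0]}
    - {"slide": [0.17, -0.9, 0], "rotation": [0, 0, 0]}
    - {"slide": [0.17, -0.9, 0], "rotation": [0, 0, 0]}
    - {"slide": [0.17, -0.9, 0], "rotation": [0, 0, 0]}
    - {"slide": [0.17, -0.9, 0], "rotation": [0, 0, 0]}
    - {"slide": [0.17, -0.9, 0], "rotation": [0, 0, 0]}

```text
time: 20.27
tool_pos: [0.497, -0.0131, 0.2458]
tcp_rot: [[-0.989, -0.149, -0.001], [-0.149, 0.989, -0.0], [0.001, -0.0, -1.0]]
force: [0.5, -1.0, -4.1]
grip_width: 0.0457
gripper_force: 29.9
```

Request:
arm_command:
  rows:
    - {"slide": [0.17, -0.9, 0], "rotation": [0, 0, 0]}
    - {"slide": [0.17, -0.9, 0], "rotation": [0, 0, 0]}
    - {"slide": [0.17, -0.9, 0], "rotation": [0, 0, 0]}
    - {"slide": [0.17, -0.9, 0], "rotation": [0, 0, 0]}
    - {"slide": [0.17, -0.9, 0], "rotation": [0, 0, 0]}
    - {"slide": [0.17, -0.9, 0], "rotation": [0, 0, 0]}
    - {"slide": [0.17, -0.9, 0], "rotation": [0, 0, 0]}
    - {"slide": [0.17, -0.9, 0], "rotation": [0, 0, 0]}

```text
time: 20.93
tool_pos: [0.4913, -0.1591, 0.2458]
tcp_rot: [[-0.989, -0.149, -0.001], [-0.149, 0.989, 0.0], [0.001, 0.0, -1.0]]
force: [0.5, 0.4, -4.3]
grip_width: 0.0461
gripper_force: 29.9
```

Request:
arm_command:
  rows:
    - {"slide": [0.17, -0.9, 0], "rotation": [0, 0, 0]}
    - {"slide": [0.17, -0.9, 0], "rotation": [0, 0, 0]}
    - {"slide": [0.17, -0.9, 0], "rotation": [0, 0, 0]}
    - {"slide": [0.17, -0.9, 0], "rotation": [0, 0, 0]}
    - {"slide": [0.17, -0.9, 0], "rotation": [0, 0, 0]}
    - {"slide": [0.17, -0.9, 0], "rotation": [0, 0, 0]}
    - {"slide": [0.17, -0.9, 0], "rotation": [0, 0, 0]}
    - {"slide": [0.1, -0.6, 0], "rotation": [0, 0, 0]}

```text
time: 21.6
tool_pos: [0.4863, -0.2996, 0.2456]
tcp_rot: [[-0.989, -0.148, -0.002], [-0.148, 0.989, 0.0], [0.002, 0.0, -1.0]]
force: [0.3, 0.3, -3.7]
grip_width: 0.0457
gripper_force: 29.9
```

Request:
arm_command:
  rows:
    - {"slide": [0, 0, 0], "rotation": [0, 0, 0.8]}
    - {"slide": [0, 0, 0], "rotation": [0, 0, 0.8]}
    - {"slide": [0, 0, 0], "rotation": [0, 0, 0.8]}
    - {"slide": [0, 0, 0], "rotation": [0, 0, 0.8]}
    - {"slide": [0, 0, 0], "rotation": [0, 0, 0.8]}
    - {"slide": [0, 0, 0], "rotation": [0, 0, 0.8]}
    - {"slide": [0, 0, 0], "rotation": [0, 0, 0.8]}
    - {"slide": [0, 0, 0], "rotation": [0, 0, 0.4]}

```text
time: 22.27
tool_pos: [0.487, -0.2977, 0.2458]
tcp_rot: [[-0.945, 0.327, -0.001], [0.327, 0.945, 0.001], [0.001, 0.0, -1.0]]
force: [-0.5, 0.6, -4.8]
grip_width: 0.0458
gripper_force: 29.9
```

Run:
```python
from h import *
s=manip.read_state();p=s["tool_pos"];R=s["tcp_rot"]
print(s["time"],p,R,s["force"])
yaw=np.degrees(np.arctan2(-R[0,1],R[1,1]));print("yaw",yaw)
print("slide m",R.T@(np.array([.4863,-.2957,.1948])-p),"rotz rad",-np.radians(-18.8-yaw))
# check head pose in hand from w6
w=dict(np.load("w6.npz"));c=cam("wrist",w)
T=lambda q:w["tool_pos"]+np.asarray(q)@w["tcp_rot"].T
print("expected sole rear top corners",proj(c,T([[.032,-.028,.0303],[.032,.028,.0303]])),"rear top edge of block",proj(c,T([[.025,-.023,-.0347],[.025,.023,-.0347]])))
cv2.imwrite("pics/w6c.png",cv2.resize(cv2.imread("pics/w6.png")[165:265,190:320],None,fx=6,fy=6,interpolation=3))
```

```text
22.2667 [ 0.487  -0.2977  0.2458] [[-0.9452  0.3266 -0.0012]
 [ 0.3266  0.9452  0.0005]
 [ 0.0013  0.0001 -1.    ]] [-0.4759  0.6148 -4.7665]
yaw -19.062779233701214
slide m [0.0013 0.0017 0.051 ] rotz rad -0.004586362833953815
expected sole rear top corners [[204.1405 177.8778]
 [300.444  177.9157]] rear top edge of block [[193.7216 237.3288]
 [309.3579 237.3842]]
```

View pics/w6c.png

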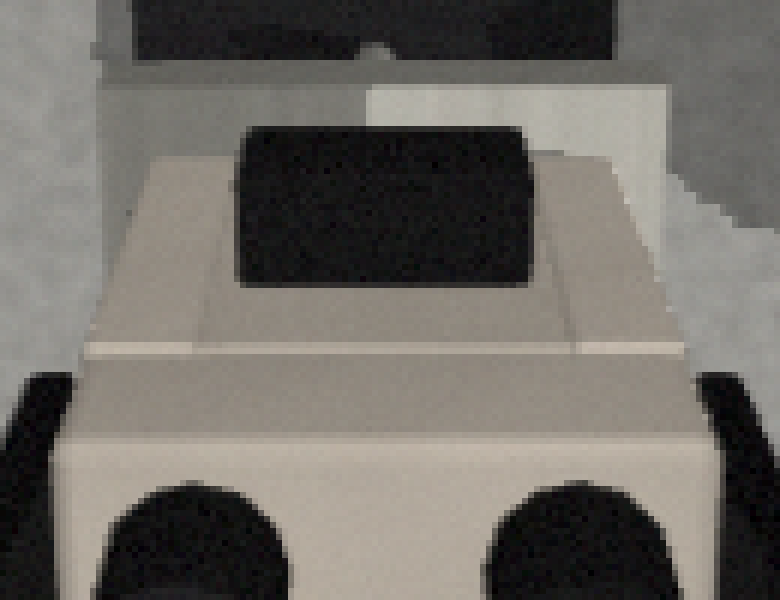

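The head sits in the hand as expected (sole rear corners within about 2 px, level). With that shared camera bias allowed for, the slide is (+2, +0.7, +51) mm. Lower in steps.

Request:
arm_command:
  rows:
    - {"slide": [0.1, 0.03, 0.3], "rotation": [0, 0, -0.06]}
    - {"slide": [0, 0, 0.4], "rotation": [0, 0, 0]}
    - {"slide": [0, 0, 0.4], "rotation": [0, 0, 0]}
    - {"slide": [0, 0, 0.4], "rotation": [0, 0, 0]}
    - {"slide": [0, 0, 0.2], "rotation": [0, 0, 0]}
    - {"slide": [0, 0, 0.15], "rotation": [0, 0, 0]}
    - {"slide": [0, 0, 0], "rotation": [0, 0, 0]}
    - {"slide": [0, 0, 0], "rotation": [0, 0, 0]}

```text
time: 22.93
tool_pos: [0.4868, -0.2962, 0.2091]
tcp_rot: [[-0.948, 0.318, -0.0], [0.318, 0.948, -0.0], [0.0, -0.0, -1.0]]
force: [-0.1, 0.6, -4.1]
grip_width: 0.0461
gripper_force: 29.9
```

Run:
```python
from h import *
s=manip.read_state();p=s["tool_pos"];R=s["tcp_rot"];print(s["time"],p,s["force"])
a=manip.snapshot("wrist");cv2.imwrite("pics/w7.png",a);c=cam("wrist",s)
T=lambda q:p+np.asarray(q)@R.T
print("sole rear corners exp",proj(c,T([[.032,-.028,.0303],[.032,.028,.0303]])))
yaw=np.radians(-18.8);Q=np.array([[np.cos(yaw),-np.sin(yaw)],[np.sin(yaw),np.cos(yaw)]])
pp=np.array([[-.018,.050],[-.018,-.050],[.018,.05],[.018,-.05]])@Q.T+[.4863,-.2957]
print("posts exp",proj(c,np.c_[pp,[.148]*4]))
print("slide",R.T@(np.array([.4863,-.2957,.1948])-p)+[.0007,-.001,0])
d=manip.snapshot("scene");cv2.imwrite("pics/scene7.png",d)
o=np.zeros((600,800,3),np.uint8);o[:,:400]=cv2.resize(d[120:240,70:150],(400,600),interpolation=3);o[:300,400:]=cv2.resize(a[100:250,150:350],(400,300),interpolation=3)
cv2.imwrite("pics/v7.png",o)
```

```text
22.9333 [ 0.4868 -0.2962  0.2091] [-0.08    0.5901 -4.0989]
sole rear corners exp [[204.1474 177.8698]
 [300.4523 177.9076]]
posts exp [[326.1656 185.3617]
 [179.8829 184.7294]
 [322.6425 233.586 ]
 [183.0397 232.9932]]
slide [ 0.0014 -0.0007  0.0143]
```

View pics/v7.png

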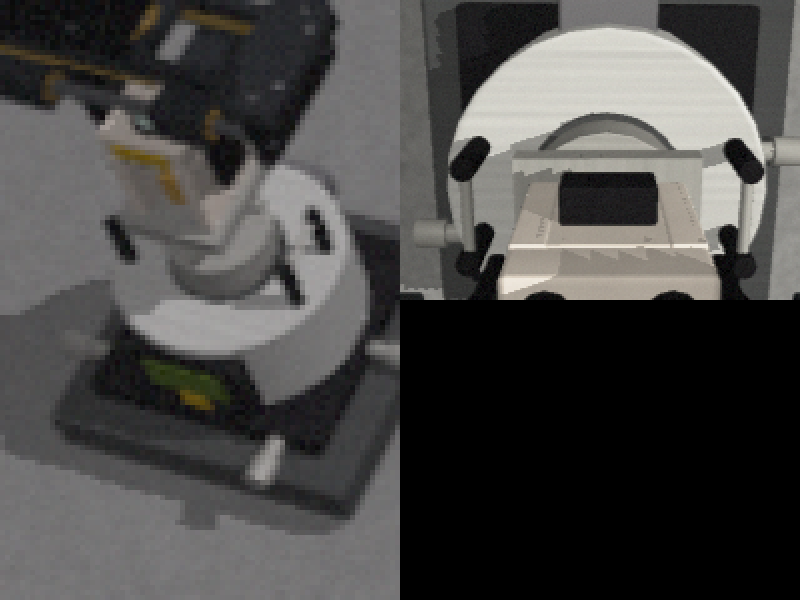

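At 22 mm above the balls, the post tops appear at (325,186) and (180,186), against (326,185) and (180,185) predicted. The head is level, centred over the collar, its yellow bar on the display's side. Final lowering: 14 mm.

Request:
arm_command:
  rows:
    - {"slide": [0.06, -0.02, 0.2], "rotation": [0, 0, 0]}
    - {"slide": [0, 0, 0.2], "rotation": [0, 0, 0]}
    - {"slide": [0, 0, 0.15], "rotation": [0, 0, 0]}
    - {"slide": [0, 0, 0.1], "rotation": [0, 0, 0]}
    - {"slide": [0, 0, 0.05], "rotation": [0, 0, 0]}
    - {"slide": [0, 0, 0], "rotation": [0, 0, 0]}
    - {"slide": [0, 0, 0], "rotation": [0, 0, 0]}
    - {"slide": [0, 0, 0], "rotation": [0, 0, 0]}

```text
time: 23.7
tool_pos: [0.4856, -0.2961, 0.1953]
tcp_rot: [[-0.948, 0.319, 0.0], [0.319, 0.948, -0.0], [-0.0, -0.0, -1.0]]
force: [0.4, 0.5, -4.6]
grip_width: 0.0457
gripper_force: 29.9
```

Request:
arm_command:
  rows:
    - {"slide": [0, 0, 0], "rotation": [0, 0, 0]}
    - {"slide": [0, 0, 0], "rotation": [0, 0, 0]}
    - {"slide": [0, 0, 0], "rotation": [0, 0, 0]}
    - {"slide": [0, 0, 0], "rotation": [0, 0, 0]}
    - {"slide": [0, 0, 0], "rotation": [0, 0, 0]}
    - {"slide": [0, 0, 0], "rotation": [0, 0, 0]}

```text
time: 24.2
tool_pos: [0.4855, -0.2961, 0.1952]
tcp_rot: [[-0.948, 0.319, 0.0], [0.319, 0.948, -0.0], [-0.0, 0.0, -1.0]]
force: [-0.5, -0.2, -4.5]
grip_width: 0.046
gripper_force: 29.9
```

```bash
python3 -c "
from cell import manip
print(manip.sign_off())"
```

```text
the job is handed in; nothing more can be done
None
```

I handed the job in with the cap upright on the green pad, about 3 mm off its centre, and the head held still and level over the scanner with a computed gap of about 8.4 mm above the balls; no verdict came back.

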